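# Dock the flour shaker in the stock-check station

## Task

Set the steel flour shaker down upright in the wide mouth of the stock-check station's blue guide rails, then slide it along the plate (never lifted over the narrow part) into the red V cradle until the cradle is fully home against its stop. Finish with a firm press of about 17 N held for half a second, never pushing harder than 25 N, then let go and leave the shaker standing centred and seated in the cradle. Leave the jar, cup and egg tub where they are.

Things in the scene. Friction and masses are not known exactly. Their poses are not given: they have to be found in the camera images.
- shaker: Upright round steel flour shaker with a domed perforated lid, 56 mm in diameter, 90 mm tall (the straight steel wall is 74 mm tall), 0.2 to 0.4 kg. Origin: centre of its underside, z up.
- station: Fixed stock-check station. Origin: underside of its base plate, at the plate's centre; x is the push direction (open mouth to white housing), y across, z up. Aluminium plate 280 x 140 mm, 6 mm thick: a shaker on it has its underside 6 mm over the worktop. Behind, from x = +105 to +175 mm, a white housing 140 mm wide, 85 mm high. Plate, rails, housing and stop are rigid.
- mouth (a point): Point on the plate's upper face in the wide mouth of the blue rails, on the centre line, at station x = -85 mm: set the shaker's centre down here. Axes as the station's. Rails 8 mm thick, tops 28 mm over the worktop; their inner faces stand 116 mm apart at station x = -125 mm and converge straight to 60 mm apart at x = -30 mm.
- throat (a point): Point on the plate's upper face, on the centre line at station x = -30 mm, where the rails become parallel, 60 mm apart (to x = +105 mm). The red V cradle (top 66 mm over the worktop, 120 degree V) slides between them, opening to the mouth. Its hidden stop is set differently each time: at home a seated shaker's centre is anywhere 46 to 74 mm beyond this point, to be found by feel.
- cradle (a joint): How far the red V cradle has been pushed back along the station's +x, in m: 0 = fully forward, 0.030 = fully home against the stop. It starts between 0 and 0.012. It slides with about 4 N of friction and stays where it is left (no spring): pushing shaker and cradle along together takes 5 to 9 N, and the force climbs above that only at the stop. With the cradle at value q a seated shaker's centre is 30 mm - q short of its home place.
- jar: Amber glass jar with black lid, 60 mm in diameter, 85 mm tall, origin at the centre of its underside. Leave it alone.
- cup: Blue ceramic cup, 72 mm in diameter at the rim, 75 mm tall, origin at the centre of its underside. Leave it alone.
- tub: Open white plastic tub with two eggs, 110 x 150 x 50 mm, origin at the centre of its underside. Leave it alone.
There are look-alikes about, which are no part of the job. Leave any pink look-alike of the shaker alone.

How it is judged:
By the outcome, as a careful person would: the job done as asked, in the order asked, and still so for the second after the job is handed in, with the robot touching nothing.
It also fails if it takes over 69 s, if anything falls off the work surface, if the arm or the gripper's body presses on something with over 40 N, if the wrist force passes 120 N, or if a joint passes its speed limit or range.

## Robot

A 6-joint arm with a two-finger parallel gripper is mounted at the origin on the work surface. World frame = base frame: x ahead of the robot, y to its left, z up, the work surface at z = 0. Lengths are in m, angles in rad, forces in N, time in s.
With the tool pointing down it reaches from about 0.35 to 0.775 m from the base axis. Payload 5.5 kg.
Tool frame: the origin (TCP) lies between the finger pads; the fingertips stand 19 mm ahead of it and the grasp point (between the pads) is the TCP; z points along the fingers, x is the direction in which the jaws open and shut, and the axes are right-handed (so a half turn about z gives the same grasp; the last joint's range is limited). The gripper opens to 85 mm and grips with 20 to 120 N. Pads are 22 mm wide; open, the fingers measure 114 mm over their backs; the gripper's body (76 mm by 85 mm) begins 54 mm behind the grasp point. The pads swing forward as they close: fully open they stand 13 mm farther back than shut.
Start: joints at [-0.14, 0.313, 0.046, 1.304, 0, 1.431], TCP at [0.575, -0, 0.25] pointing down, gripper open.
Joint ranges: [-2.76, 2.76], [-0.86, 1.69], [-1.03, 1.26], [-2.2, 2.34], [-1.47, 1.5], [-3.14, 3.14]. Speed limits (rad/s): [2.57, 2.57, 3.14, 3.14, 3.14, 3.14].

## Interface

Orientations are given as a unit quaternion [w, x, y, z].
In Python, from workcell import env gives the robot as it stands. The module is installed in compiled form; this text tells all that it offers.
- The arm moves only by the tool carry_out, never from a script. Its argument "steps" is a list of rows, each a list of 7 numbers: the gripper command: -1 is shut, 1 is fully open, values between are in proportion, then the shift along the tool's x, y, z in m, then the turn, a rotation vector about the tool's x, y, z in rad. A call has 1 to 20 rows; each row shifts and turns the commanded pose from where the row before left it, along the tool's axes as they then stand; what a row does not reach is not made up. A row lasts 1/8 s, in which the tool goes at most 62.5 mm and 10.7 degrees, less where a joint would pass 70% of its speed; a pose out of reach is approached as far as the arm can. A call with a gripper value outside its range is refused whole. The fingers move at their own pace and stop on an object; "grip_force" is the grip in N (left out, the last holds). Time passes only in rows, so rows that do not move let the fingers close. It gives the time, the measured TCP pose, the force and the opening at its end, in the units of the state.
- env.get_state(): the state, without advancing time (a new reading comes with each control period).
- env.read_camera(name): name is "scene" or "side" or "wrist"; returns a dict with "color" (400x640x3 uint8, red, green, blue), "K" (3x3 intrinsics, pixels), "R" (3x3) and "t" (3): a world point X has camera coordinates R X + t. Camera axes: x right, y down, z forward; pixel columns grow to the right and rows downward; lengths in m; the calibration is good to about 2 mm. A picture is of the moment at which its call begins. There is no depth.
- env.hand_in(): hands the job in, once; it reports no verdict.
The state is a dict: "clock": time; "joint_pos": joint angles; "qvel": joint speeds; "tau": joint torques, N m; "tcp_pos": TCP position; "orientation": TCP orientation; "wrist_force": force on the tool from outside, world axes, zero at the start; "ft_torque": the same for the moment, N m; "finger_gap": finger opening in m.
Only numpy, scipy, OpenCV 4.12 (cv2) and the standard library are available. Lean on these libraries where they do the work, as an engineer would, in place of code of your own. Each camera call takes 0.05 s, during which the arm holds its last target. There are 200 camera calls.

## Working session

There is one attempt and no reset: what is moved stays moved. The work goes in short steps, Python scripts to look and compute and a tool call to move; the robot and the scene stay as the last step left them, time stands still between calls to the robot, and variables do not carry over. Pictures are saved under pics/ and viewed, about 8 in all and at most 12, crops included, and the job is handed in when it is done.

Besides the shell and the picture viewer there is one more tool, called after "Request:" as name(argument=value, ...) on one line, values as JSON. carry_out: Moves the arm, as the interface text tells. Its arguments: {"type":"object","properties":{"steps":{"type":"array","items":{"type":"array","items":{"type":"number"}}},"grip_force":{"type":"number"}},"required":["steps"]}

```bash
mkdir -p pics
cat > h.py <<'E'
import numpy as np, cv2
from workcell import env
def shot(n,f):
    c=env.read_camera(n); cv2.imwrite(f'pics/{f}.png',c['color'][:,:,::-1]); np.savez(f'pics/{f}.npz',**c); return c
def load(f): return np.load(f'pics/{f}.npz')
def ray(c,u,v):
    d=c['R'].T@np.linalg.inv(c['K'])@np.array([u,v,1.]); return -c['R'].T@c['t'],d
def onz(c,u,v,z):
    o,d=ray(c,u,v); return o+d*(z-o[2])/d[2]
def proj(c,X):
    p=c['K']@(c['R']@np.array(X)+c['t']); return p[:2]/p[2]
E
python3 - <<'E'
from h import *
for n in ('scene','side','wrist'): c=shot(n,n+'0'); print(n,(-c['R'].T@c['t']).round(3),c['R'][2].round(2))
s=env.get_state(); print({k:np.round(v,3) for k,v in s.items()})
a=cv2.imread('pics/scene0.png');b=cv2.imread('pics/side0.png')
E
```

```text
scene [1.073 0.108 0.624] [-0.59 -0.33 -0.74]
side [ 0.167 -0.528  0.703] [ 0.48  0.45 -0.75]
wrist [0.575 0.07  0.373] [-0.   -0.27 -0.96]
{'clock': np.float64(0.15), 'joint_pos': array([-0.14 ,  0.314,  0.045,  1.304, -0.   ,  1.431]), 'qvel': array([-0.001, -0.004,  0.002, -0.   , -0.   , -0.001]), 'tau': array([ 2.0000e-03, -4.8107e+01,  2.9882e+01,  1.4000e-02, -0.0000e+00,
       -0.0000e+00]), 'tcp_pos': array([0.575, 0.   , 0.25 ]), 'orientation': array([-0.   ,  1.   , -0.   , -0.001]), 'wrist_force': array([-0.317, -0.628, -0.122]), 'ft_torque': array([ 0.001,  0.03 , -0.044]), 'finger_gap': np.float64(0.085)}
```

View pics/scene0.png

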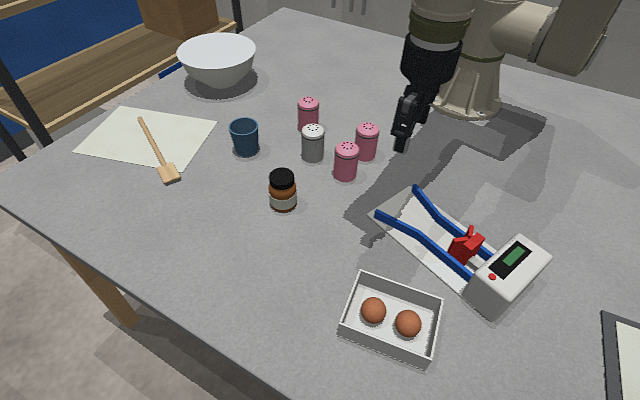

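View pics/side0.png

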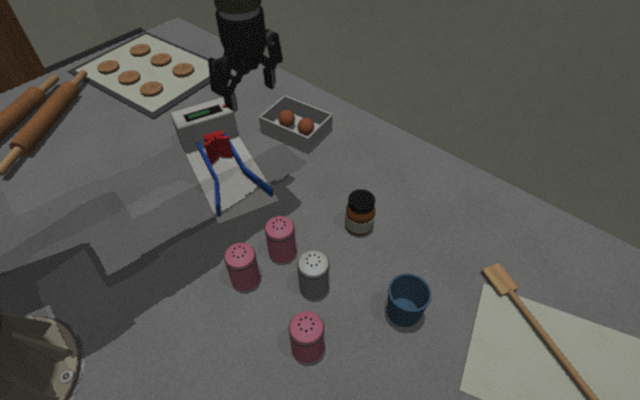

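The scene picture shows the steel shaker at (313,143). The look-alikes are pink, at (308,113), (367,141) and (346,161). The side picture shows steel at (313,275) and pinks at (307,337), (242,267) and (280,240). The station is at scene (470,250) and side (220,160), with its mouth facing the shakers. I'll check the choice in a close crop.

Run:
```python
from h import *
a=cv2.imread('pics/scene0.png');b=cv2.imread('pics/side0.png')
f=lambda i,x,y,w,h:cv2.resize(i[y:y+h,x:x+w],(400,300),interpolation=cv2.INTER_CUBIC)
m=np.vstack([np.hstack([f(a,360,170,200,150),f(b,150,90,160,120)]),np.hstack([f(a,270,85,120,90),f(b,210,205,160,120)])])
cv2.imwrite('pics/crop1.png',m)
s,d=load('scene0'),load('side0')
def masks(c,off):
    im=c['color'].astype(int);r,g,bl=im[...,0],im[...,1],im[...,2]
    for n,k in (('pink',(r-g>45)&(bl-g>5)),('red',(r-g>70)&(bl-g<=25)&(r-bl>60)),('blue',(bl-r>50))):
        nn,l,st,ce=cv2.connectedComponentsWithStats(k.astype(np.uint8))
        for i in range(1,nn):
            if st[i,4]>60: print(off,n,st[i],ce[i].round(1))
masks(s,'scene');masks(d,'side')
print(onz(s,313,132,.085),onz(d,313,262,.085))
```

```text
scene pink [298  97  21  13 201] [307.9 102.9]
scene pink [357 122  22  15 251] [367.5 129.3]
scene pink [335 141  25  17 301] [346.9 149.1]
scene pink [336 164  18  18  72] [346.  175.6]
scene red [453 225  32  26 328] [470.7 238.9]
scene red [449 248  30  17  62] [463.1 256.2]
scene blue [   0    0  143   80 6919] [61. 31.]
scene blue [158  62  24  17 129] [169.5  69.7]
scene blue [  0 114  25  21 236] [ 10.5 125. ]
scene blue [229 118  29  17  68] [243.  127.2]
scene blue [412 184  54  53 575] [436.6 212.9]
scene blue [ 374  209   99   73 1061] [424.6 242.7]
scene blue [477 245  17  15 130] [484.5 252.7]
side pink [266 216  27  22 414] [278.9 227. ]
side pink [225 243  29  24 491] [239.2 254.9]
side pink [290 311  33  32 740] [305.9 326.9]
side red [204 130  24  15 140] [213.6 136.3]
side blue [197 143  22  63 212] [210.  172.3]
side blue [231 144  27  35 129] [242.3 163.1]
[ 0.47252209 -0.24366225  0.085     ] [ 0.45861835 -0.25370158  0.085     ]
```

View pics/crop1.png

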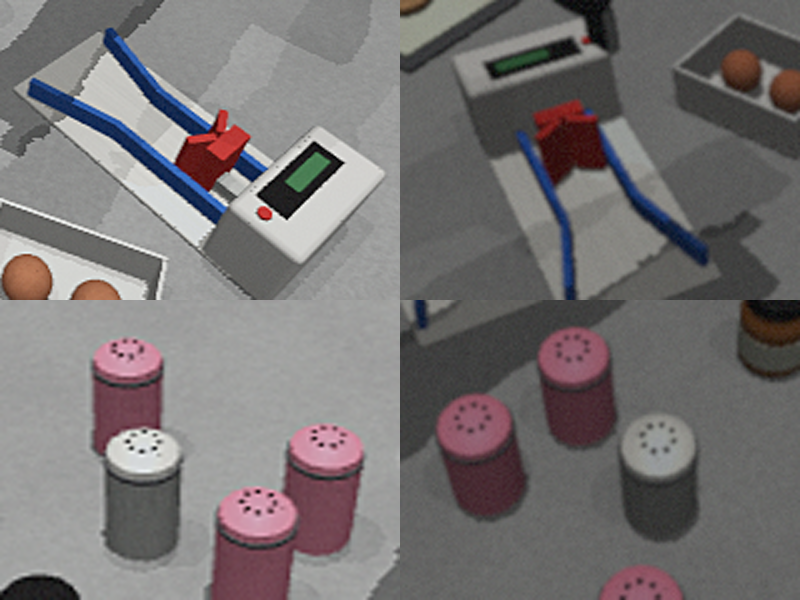

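The crop confirms it: the steel shaker has a grey body and white lid and stands clear of the three pink ones. Next I'll triangulate the lids and the station features.

Run:
```python
from h import *
s,d=load('scene0'),load('side0')
def tri(p,q):
    P=[c['K']@np.c_[c['R'],c['t']] for c in (s,d)]
    X=cv2.triangulatePoints(P[0],P[1],np.array(p,float).reshape(2,1),np.array(q,float).reshape(2,1))[:,0];return X[:3]/X[3]
for n,p,q in (('steel',(312.9,127.3),(313.6,260.2)),('pinkFar',(308.4,99.7),(306.8,321)),('pink2',(368.1,125.8),(240,249.4)),('pink3',(348.3,145.3),(279.6,223.8)),('jar',(282,176),(362,200))):
    print(n,tri(p,q).round(4),onz(s,*p,.089).round(4),onz(d,*q,.089).round(4))
for n,p,z in (('railNear end',(376,211.5),.028),('railFar end',(414,185),.028),('h1',(520,234),.085),('h2',(552,256),.085),('h3',(470,276.5),.085),('h4',(505,299),.085),('platecorner',(367,216),.006)):
    print(n,onz(s,*p,z).round(4))
for n,q,z in (('railR end',(272,191),.028),('railL end',(218,207),.028)): print('side',n,onz(d,*q,z).round(4))
```

```text
steel [ 0.4605 -0.2523  0.0872] [ 0.4619 -0.2503  0.089 ] [ 0.4601 -0.2538  0.089 ]
pinkFar [ 0.37   -0.3195  0.089 ] [ 0.3693 -0.3188  0.089 ] [ 0.3704 -0.3202  0.089 ]
pink2 [ 0.3906 -0.1421  0.0902] [ 0.3885 -0.1422  0.089 ] [ 0.3912 -0.1419  0.089 ]
pink3 [ 0.4774 -0.1516  0.0881] [ 0.4767 -0.1496  0.089 ] [ 0.4777 -0.1538  0.089 ]
jar [ 0.629  -0.2272  0.0812] [ 0.6344 -0.2211  0.089 ] [ 0.6239 -0.232   0.089 ]
railNear end [ 0.5704 -0.0312  0.028 ]
railFar end [0.4548 0.01   0.028 ]
h1 [0.5317 0.2289 0.085 ]
h2 [0.5526 0.2858 0.085 ]
h3 [0.6666 0.1734 0.085 ]
h4 [0.6785 0.232  0.085 ]
platecorner [ 0.5735 -0.0477  0.006 ]
side railR end [ 0.5616 -0.0405  0.028 ]
side railL end [0.4547 0.0124 0.028 ]
```

Request:
carry_out(steps=[[1,-0.0143,0.0316,0.011,0,0,0],[1,-0.0143,0.0316,0.011,0,0,0],[1,-0.0143,0.0316,0.011,0,0,0],[1,-0.0143,0.0316,0.011,0,0,0],[1,-0.0143,0.0316,0.011,0,0,0],[1,-0.0143,0.0316,0.011,0,0,0],[1,-0.0143,0.0316,0.011,0,0,0],[1,-0.0143,0.0316,0.011,0,0,0],[1,0,0,0,0,0,0.131],[1,0,0,0,0,0,0.131],[1,0,0,0,0,0,0.131],[1,0,0,0,0,0,0]], grip_force=60)

```text
clock: 1.65
tcp_pos: [0.4604, -0.2528, 0.162]
orientation: [-0.0, 0.981, -0.195, -0.0]
wrist_force: [-0.3, 0.3, 0.4]
finger_gap: 0.0853
```

Run:
```python
from h import *
c=shot('wrist','wrist1')
s=env.get_state(); print(s['clock'],s['tcp_pos'].round(4),s['orientation'].round(4),s['wrist_force'].round(2))
print(proj(c,[.4605,-.2525,.09]))
w0=load('wrist0')
cv2.imwrite('pics/w01.png',cv2.resize(np.vstack([w0['color'],c['color']])[:,:,::-1],(480,600)))
```

```text
1.7 [ 0.4605 -0.2527  0.1621] [-1.000e-04  9.810e-01 -1.941e-01 -2.000e-04] [ 0.2  -0.33  0.25]
[318.70917234 223.8948807 ]
```

View pics/w01.png

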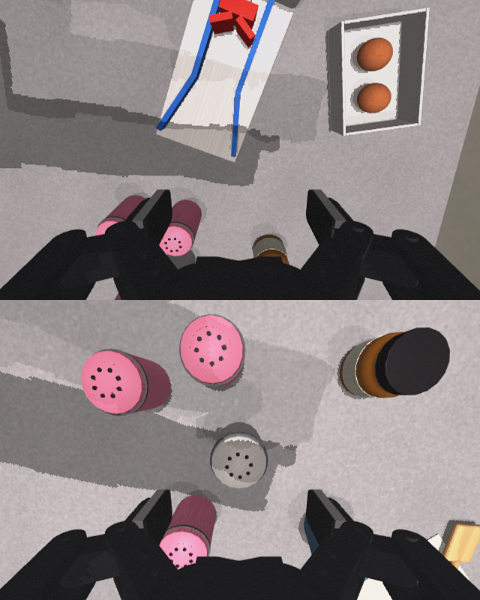

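The wrist crops show the steel lid ring at wrist pixel (319,220), against a prediction of (319,224), so the shaker sits about 1 mm further along. The fingers clear the pink shakers, so I'll descend and grip.

Request:
carry_out(steps=[[1,0,-0.001,0.025,0,0,0],[1,0,0,0.025,0,0,0],[1,0,0,0.025,0,0,0],[1,0,0,0.02,0,0,0],[1,0,0,0.015,0,0,0],[1,0,0,0,0,0,0],[-1,0,0,0,0,0,0],[-1,0,0,0,0,0,0],[-1,0,0,0,0,0,0],[-1,0,0,0,0,0,0],[-1,0,0,0,0,0,0],[-1,0,0,0,0,0,0]], grip_force=60)

```text
clock: 3.2
tcp_pos: [0.4616, -0.2524, 0.0535]
orientation: [0.0, 0.981, -0.195, 0.001]
wrist_force: [-1.1, 0.1, 5.6]
finger_gap: 0.054
```

Request:
carry_out(steps=[[-1,0,0,-0.02,0,0,0],[-1,0,0,-0.04,0,0,0],[-1,0,0,-0.045,0,0,0],[-1,0,0,-0.042,0,0,0],[-1,-0.0058,-0.02,0,0,0,0],[-1,-0.0058,-0.038,0,0,0,0],[-1,-0.0058,-0.04,0,0,0,0],[-1,-0.0058,-0.04,0,0,0,0],[-1,-0.0058,-0.04,0,0,0,0],[-1,-0.0058,-0.04,0,0,0,0],[-1,-0.0058,-0.038,0,0,0,0],[-1,-0.0058,-0.025,0,0,0,0],[-1,0,0,0,0,0,0],[-1,0,0,0,0,0,0]])

```text
clock: 4.95
tcp_pos: [0.5246, 0.0258, 0.1979]
orientation: [0.0, 0.981, -0.195, -0.001]
wrist_force: [0.8, 0.3, -3.2]
finger_gap: 0.0538
```

Run:
```python
from h import *
c=shot('wrist','wrist2')
s=env.get_state(); print(s['clock'],s['tcp_pos'].round(4),s['orientation'].round(4),s['wrist_force'].round(2),s['finger_gap'])
```

```text
5.0 [0.5249 0.0253 0.1983] [ 2.000e-04  9.807e-01 -1.953e-01 -9.000e-04] [ 0.26 -0.64 -3.41] 0.05375206019007514
```

View pics/wrist2.png

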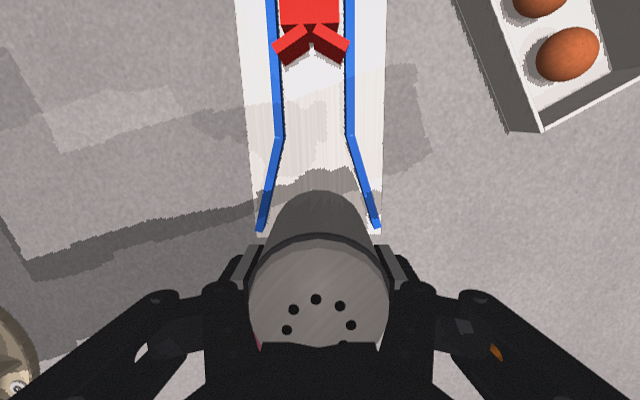

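The picture shows the shaker held over the mouth. The rails run almost vertically at columns ~278 and ~350, bending at about row 136, and the cradle V apex is at (313,28). I'll fit the centre line.

```bash
cat > rails.py <<'E'
from h import *
def rails(f):
    c=load(f); im=c['color'].astype(int); m=(im[...,2]-im[...,0]>60)
    L,R=[],[]
    for v in range(8,226,6):
        u=np.flatnonzero(m[v,200:420])+200
        l,r=u[u<313],u[u>=313]
        if len(l)>2 and len(r)>2:
            # inner edges and outer edges of top at z=.028
            a,b=onz(c,l.mean(),v,.028),onz(c,r.mean(),v,.028)
            L.append(a);R.append(b)
    return np.array(L),np.array(R)
E
python3 - <<'E'
from rails import *
L,R=rails('wrist2'); g=np.linalg.norm(L-R,axis=1); M=(L+R)/2
for i in range(0,len(g),2): print(M[i,:2].round(4),g[i].round(4))
p=M[:,:2]; vx,vy,x0,y0=cv2.fitLine(p.astype(np.float32),cv2.DIST_HUBER,0,.001,.001).ravel()
if vy<0: vx,vy=-vx,-vy
print('yaw',np.degrees(np.arctan2(vy,vx)),x0,y0)
n=np.array([-vy,vx]);print('resid',((p-[x0,y0])@n*1000).round(1))
k=g<.072; 
for S in (L,R):
    q=cv2.fitLine(S[k][:,:2].astype(np.float32),cv2.DIST_L2,0,.001,.001).ravel();print('rail yaw',np.degrees(np.arctan2(q[1],q[0])))
d=np.array([vx,vy]);s=(p-[x0,y0])@d
j=g>.076; A=np.polyfit(s[j],g[j],1); sth=(.068-A[1])/A[0]; print('slope',A[0],'expect',-56/95,'throat',[x0,y0]+d*sth,'mouth(-85)',[x0,y0]+d*(sth-.055))
t=env.get_state()['tcp_pos'][:2]; tx=np.array([.9237,-.3830]);ty=np.array([-.3830,-.9237])
e=[x0,y0]+d*(sth-.055)-t; print('move tool',e@tx,e@ty)
E
```

```text
[0.5783 0.1763] 0.0672
[0.5752 0.1678] 0.0678
[0.5718 0.1593] 0.0672
[0.5681 0.1506] 0.0722
[0.5652 0.1415] 0.0676
[0.5618 0.1323] 0.0674
[0.5583 0.1229] 0.0672
[0.5546 0.1134] 0.0674
[0.551  0.1037] 0.0672
[0.5473 0.0937] 0.0679
[0.5433 0.0837] 0.0672
[0.5399 0.0731] 0.0698
[0.5356 0.0627] 0.0763
[0.532  0.0516] 0.083
[0.5277 0.0407] 0.0903
[0.5237 0.0292] 0.0967
[0.5192 0.0178] 0.1043
[0.5146 0.006 ] 0.1111
[ 0.5104 -0.0062] 0.1191
yaw 69.584526 0.5486408 0.096935205
resid [-0.1 -0.1 -0.1 -0.4  0.1 -0.4  0.5  0.   0.   0.  -0.  -0.  -0.   0.2
  0.2  0.2  0.1  0.1  0.1 -0.1  0.3  0.3 -0.2 -0.2  0.3  0.  -0.2  0.
  0.  -0.  -0.3 -0.  -0.  -0.1  0.2  0.2 -0.1]
rail yaw 69.27305
rail yaw 69.537384
slope -0.5810545442854081 expect -0.5894736842105263 throat [0.54082421 0.07593442] mouth(-85) [0.52163883 0.02438909]
move tool -0.0026360212514318733 0.002106330721908886
```

Request:
carry_out(steps=[[-1,-0.0026,0.0021,0,0,0,-0.035],[-1,0,0,0.025,0,0,0],[-1,0,0,0.035,0,0,0],[-1,0,0,0.035,0,0,0],[-1,0,0,0.02,0,0,0],[-1,0,0,0.012,0,0,0],[-1,0,0,0.003,0,0,0],[-1,0,0,0,0,0,0],[-1,0,0,0,0,0,0]])

```text
clock: 6.12
tcp_pos: [0.5234, 0.0244, 0.0703]
orientation: [-0.0, 0.984, -0.178, 0.001]
wrist_force: [-0.9, -0.0, -3.7]
finger_gap: 0.0533
```

Run:
```python
from h import *
a=shot('scene','scene3')['color'];b=shot('side','side3')['color']
s=env.get_state(); print(s['clock'],s['tcp_pos'].round(4),s['orientation'].round(4),s['wrist_force'].round(2))
f=lambda i,x,y,w,h:cv2.resize(i[y:y+h,x:x+w],(400,300),interpolation=cv2.INTER_CUBIC)
cv2.imwrite('pics/crop3.png',np.hstack([f(a,360,150,160,120),f(b,160,100,160,120)])[:,:,::-1])
```

```text
6.225 [0.5232 0.0245 0.0701] [-1.00e-04  9.84e-01 -1.78e-01  8.00e-04] [ 0.26  0.2  -3.96]
```

View pics/crop3.png

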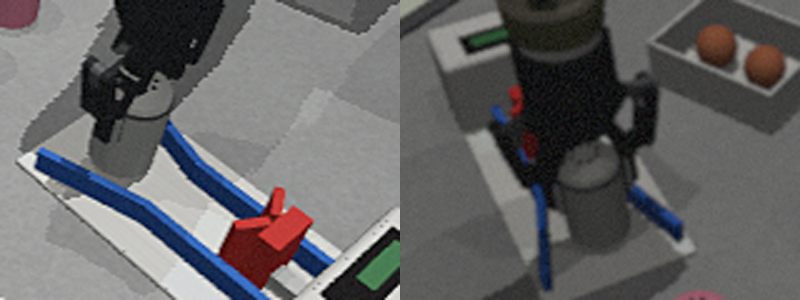

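The crops show the shaker hovering upright between the rails in the mouth. Next: a 1.5 mm sideways correction, then lower by feel.

Request:
carry_out(steps=[[-1,-0.0015,0,0.004,0,0,0],[-1,0,0,0.003,0,0,0],[-1,0,0,0.0015,0,0,0],[-1,0,0,0,0,0,0]])

```text
clock: 6.72
tcp_pos: [0.521, 0.0251, 0.0606]
orientation: [0.0, 0.984, -0.178, -0.0]
wrist_force: [0.4, 1.0, -3.7]
finger_gap: 0.0539
```

Request:
carry_out(steps=[[-1,0,0,0.001,0,0,0],[-1,0,0,0,0,0,0]])

```text
clock: 6.98
tcp_pos: [0.5212, 0.025, 0.0598]
orientation: [-0.0, 0.984, -0.178, 0.0]
wrist_force: [-0.2, 0.2, -4.4]
finger_gap: 0.0536
```

Request:
carry_out(steps=[[-1,0,0,0.001,0,0,0],[-1,0,0,0,0,0,0]])

```text
clock: 7.22
tcp_pos: [0.5213, 0.025, 0.0595]
orientation: [-0.0, 0.984, -0.178, 0.0]
wrist_force: [-2.6, -0.5, 4.0]
finger_gap: 0.0537
```

The shaker is resting on the plate at the mouth. I'll ease the down-load slightly and slide toward the throat.

Request:
carry_out(steps=[[-1,0,0,-0.0003,0,0,0],[-1,0,-0.004,0,0,0,0],[-1,0,-0.007,0,0,0,0],[-1,0,-0.007,0,0,0,0],[-1,0,-0.007,0,0,0,0],[-1,0,-0.007,0,0,0,0],[-1,0,-0.005,0,0,0,0],[-1,0,-0.003,0,0,0,0],[-1,0,0,0,0,0,0]])

```text
clock: 8.35
tcp_pos: [0.5361, 0.0628, 0.0595]
orientation: [-0.0, 0.984, -0.178, 0.001]
wrist_force: [-0.5, -3.0, 5.2]
finger_gap: 0.0541
```

Request:
carry_out(steps=[[-1,0,-0.003,0,0,0,0],[-1,0,-0.004,0,0,0,0],[-1,0,-0.004,0,0,0,0],[-1,0,-0.003,0,0,0,0],[-1,0,0,0,0,0,0]])

```text
clock: 8.98
tcp_pos: [0.5408, 0.0759, 0.0595]
orientation: [-0.0, 0.984, -0.178, 0.001]
wrist_force: [-1.0, -3.6, 5.8]
finger_gap: 0.0538
```

```bash
cat > st.py <<'E'
from h import *
s=env.get_state();F=s['wrist_force'];d=np.array([.3502,.9367]);n=np.array([.9367,-.3502]);t=s['tcp_pos'][:2]
T=np.array([.5408,.0759])
print('clk',s['clock'],'push',-F[:2]@d,'side',F[:2]@n,'Fz',F[2],'x past throat mm',(t-T)@d*1e3,'lat mm',(t-T)@n*1e3,'z',s['tcp_pos'][2])
E
python3 - <<'E'
import st; from h import *
c=shot('wrist','wrist4')
E
```

```text
clk 8.975 push 3.7528251213566497 side 0.3838510120254923 Fz 5.801341816118407 x past throat mm -0.04332989471965736 lat mm -0.009759143575837443 z 0.05950369716819296
```

View pics/wrist4.png

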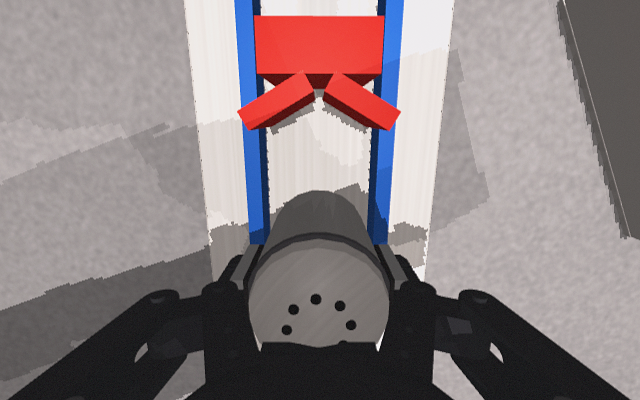

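Run:
```python
import st; from h import *
c=load('wrist4');d=np.array([.3502,.9367]);n=np.array([.9367,-.3502]);T=np.array([.5408,.0759])
for p in ((238,110),(250,130),(315,97),(303,73),(324,97),(388,130),(400,111),(336,73)):
    q=onz(c,*p,.066)[:2]-T; print(p,(q@d*1e3).round(1),(q@n*1e3).round(1))
```

```text
clk 9.025 push 3.5392772358311615 side 0.6896679391093823 Fz 5.9067190753812815 x past throat mm -0.044280590187430614 lat mm -0.035044526953979784 z 0.05951991187038351
(238, 110) 72.8 -29.9
(250, 130) 65.6 -26.0
(315, 97) 77.3 -1.5
(303, 73) 85.5 -5.8
(324, 97) 77.3 1.8
(388, 130) 65.6 25.9
(400, 111) 72.4 29.9
(336, 73) 85.4 6.0
```

The wing tips stay about 20 mm ahead of the seated shaker's centre, so the ±11 mm pads clear them. First contact should come about 45 mm past the throat. I'll ease the down-load and slide on.

Request:
carry_out(steps=[[-1,0,0,-0.0005,0,0,0],[-1,0,-0.004,0,0,0,0],[-1,0,-0.006,0,0,0,0],[-1,0,-0.006,0,0,0,0],[-1,0,-0.006,0,0,0,0],[-1,0,-0.006,0,0,0,0],[-1,0,-0.005,0,0,0,0],[-1,0,-0.004,0,0,0,0],[-1,0,-0.003,0,0,0,0],[-1,0,0,0,0,0,0]])

```text
clock: 10.28
tcp_pos: [0.5542, 0.1138, 0.0595]
orientation: [-0.001, 0.984, -0.178, -0.0]
wrist_force: [-1.8, -0.8, 2.8]
finger_gap: 0.054
```

```bash
python3 st.py
```

```text
clk 10.275 push 1.3923421818763124 side -1.3582445204463796 Fz 2.8074646877470046 x past throat mm 40.203142289946335 lat mm -0.7202933020534208 z 0.05950783137683164
```

Request:
carry_out(steps=[[-1,0.0005,-0.002,0,0,0,0],[-1,0,-0.002,0,0,0,0],[-1,0,-0.002,0,0,0,0],[-1,0,-0.002,0,0,0,0],[-1,0,-0.002,0,0,0,0]])

```text
clock: 10.9
tcp_pos: [0.5577, 0.1213, 0.0596]
orientation: [0.001, 0.984, -0.178, -0.0]
wrist_force: [-2.4, -7.8, 4.8]
finger_gap: 0.0536
```

```bash
python3 st.py
```

```text
clk 10.9 push 8.155203509722833 side 0.44045755185462676 Fz 4.831534982086895 x past throat mm 48.43093723551722 lat mm -0.07389820483752127 z 0.05958690421424993
```

Request:
carry_out(steps=[[-1,0,-0.002,0,0,0,0],[-1,0,-0.002,0,0,0,0],[-1,0,-0.002,0,0,0,0]])

```text
clock: 11.28
tcp_pos: [0.5597, 0.1267, 0.0596]
orientation: [0.001, 0.984, -0.178, -0.0]
wrist_force: [-3.5, -7.8, 4.9]
finger_gap: 0.0536
```

```bash
python3 st.py
```

```text
clk 11.275 push 8.482141720793605 side -0.5408772162708777 Fz 4.943511610621321 x past throat mm 54.15893554357858 lat mm -0.07155240480761701 z 0.05956828472431366
```

The cradle is moving at ~8 N with almost no side force. I'll continue with smaller steps toward the stop.

Request:
carry_out(steps=[[-1,0,-0.002,0,0,0,0],[-1,0,-0.002,0,0,0,0],[-1,0,-0.002,0,0,0,0],[-1,0,-0.001,0,0,0,0],[-1,0,-0.001,0,0,0,0]])

```text
clock: 11.9
tcp_pos: [0.5625, 0.1341, 0.0596]
orientation: [0.001, 0.984, -0.178, -0.0]
wrist_force: [-2.6, -8.1, 5.0]
finger_gap: 0.0539
```

```bash
python3 st.py
```

```text
clk 11.9 push 8.465565172457676 side 0.41666054109658424 Fz 4.956453709452833 x past throat mm 62.15251656904848 lat mm -0.05276026982255558 z 0.059581876938085
```

Request:
carry_out(steps=[[-1,0,-0.001,0,0,0,0],[-1,0,-0.001,0,0,0,0]])

```text
clock: 12.15
tcp_pos: [0.5632, 0.136, 0.0596]
orientation: [0.001, 0.984, -0.178, -0.0]
wrist_force: [-3.8, -7.7, 5.0]
finger_gap: 0.0536
```

```bash
python3 st.py
```

```text
clk 12.15 push 8.565902408952867 side -0.8035499810021851 Fz 5.009884314675619 x past throat mm 64.13112367514427 lat mm -0.0462628422622062 z 0.05959175631579435
```

Request:
carry_out(steps=[[-1,0,-0.001,0,0,0,0]])

```text
clock: 12.28
tcp_pos: [0.5635, 0.1369, 0.0596]
orientation: [0.001, 0.984, -0.178, -0.0]
wrist_force: [-2.3, -8.1, 5.0]
finger_gap: 0.0538
```

```bash
python3 st.py
```

```text
clk 12.275 push 8.400833869746672 side 0.7005407614606591 Fz 4.971320506298958 x past throat mm 65.12150779199193 lat mm -0.08018244807312183 z 0.05957027744076902
```

Request:
carry_out(steps=[[-1,0,-0.001,-0.0004,0,0,0],[-1,0,-0.001,0,0,0,0]])

```text
clock: 12.52
tcp_pos: [0.5644, 0.1391, 0.0596]
orientation: [0.001, 0.984, -0.178, -0.0]
wrist_force: [-1.5, -6.4, 1.8]
finger_gap: 0.0538
```

```bash
python3 st.py
```

```text
clk 12.525 push 6.548269210102 side 0.8281735886400337 Fz 1.7957110266120577 x past throat mm 67.44534083664207 lat mm -0.06938915595679218 z 0.05956935061822989
```

Request:
carry_out(steps=[[-1,0,-0.001,0,0,0,0]])

```text
clock: 12.65
tcp_pos: [0.5647, 0.14, 0.0596]
orientation: [0.001, 0.984, -0.178, -0.0]
wrist_force: [-1.6, -6.7, 2.0]
finger_gap: 0.0535
```

```bash
python3 st.py
```

```text
clk 12.65 push 6.853672260190289 side 0.8904093606108359 Fz 2.0053913452766934 x past throat mm 68.40574636134245 lat mm -0.05089383483889223 z 0.059560821513829194
```

Request:
carry_out(steps=[[-1,0,-0.001,0,0,0,0]])

```text
clock: 12.78
tcp_pos: [0.5649, 0.1406, 0.0596]
orientation: [0.002, 0.984, -0.178, -0.0]
wrist_force: [-3.2, -10.0, 3.4]
finger_gap: 0.0535
```

```bash
python3 st.py
```

```text
clk 12.775 push 10.523361268897432 side 0.548770946357251 Fz 3.416016198617301 x past throat mm 69.08119580173519 lat mm -0.07380945278328763 z 0.059584196204157586
```

The force is climbing at ~69 mm, so this is the stop. I'll press in fine steps.

Request:
carry_out(steps=[[-1,0,-0.0004,0,0,0,0]])

```text
clock: 12.9
tcp_pos: [0.5649, 0.1406, 0.0596]
orientation: [0.002, 0.984, -0.179, -0.0]
wrist_force: [-3.1, -10.1, 3.2]
finger_gap: 0.0536
```

```bash
python3 st.py
```

```text
clk 12.9 push 10.562024367114756 side 0.6077003264543301 Fz 3.2355790665140995 x past throat mm 69.08510825972502 lat mm -0.06305982175524097 z 0.0596000464104593
```

Request:
carry_out(steps=[[-1,0,0,0,0,0,0]])

```text
clock: 13.02
tcp_pos: [0.565, 0.1406, 0.0596]
orientation: [0.002, 0.984, -0.179, -0.0]
wrist_force: [-1.9, -9.4, 2.7]
finger_gap: 0.0537
```

```bash
python3 st.py
```

```text
clk 13.025 push 9.416958416888843 side 1.5196861586311459 Fz 2.652830168980559 x past throat mm 69.06466112442632 lat mm -0.024707777893970273 z 0.059612459114761186
```

Request:
carry_out(steps=[[-1,0,-0.0004,0,0,0,0],[-1,0,0,0,0,0,0]])

```text
clock: 13.28
tcp_pos: [0.5649, 0.1406, 0.0596]
orientation: [0.002, 0.984, -0.179, -0.0]
wrist_force: [-3.2, -11.1, 3.4]
finger_gap: 0.0537
```

```bash
python3 st.py
```

```text
clk 13.275 push 11.548448827903854 side 0.9215802899631251 Fz 3.426194072754361 x past throat mm 69.09057825748751 lat mm -0.049124514357783144 z 0.05960300253498864
```

Request:
carry_out(steps=[[-1,0,-0.0004,0,0,0,0],[-1,0,0,0,0,0,0]])

```text
clock: 13.52
tcp_pos: [0.5649, 0.1407, 0.0596]
orientation: [0.003, 0.984, -0.179, -0.001]
wrist_force: [-3.5, -11.6, 3.6]
finger_gap: 0.0537
```

```bash
python3 st.py
```

```text
clk 13.525 push 12.11424832399292 side 0.7925470831964088 Fz 3.6094773743685846 x past throat mm 69.1234057603791 lat mm -0.07230068970849601 z 0.059608344885526396
```

Request:
carry_out(steps=[[-1,0,-0.001,0,0,0,0],[-1,0,0,0,0,0,0]])

```text
clock: 13.78
tcp_pos: [0.565, 0.1407, 0.0596]
orientation: [0.004, 0.984, -0.179, -0.001]
wrist_force: [-4.4, -15.6, 5.0]
finger_gap: 0.0537
```

```bash
python3 st.py
```

```text
clk 13.775 push 16.138405993302776 side 1.337436390896431 Fz 4.979634205099707 x past throat mm 69.20866179934363 lat mm -0.06489454202858458 z 0.05963095003850409
```

Request:
carry_out(steps=[[-1,0,-0.0005,0,0,0,0],[-1,0,0,0,0,0,0]])

```text
clock: 14.02
tcp_pos: [0.565, 0.1408, 0.0597]
orientation: [0.004, 0.984, -0.179, -0.001]
wrist_force: [-5.4, -16.0, 6.0]
finger_gap: 0.0539
```

```bash
python3 st.py
```

```text
clk 14.025 push 16.831422388346503 side 0.5583761664666271 Fz 6.016938276705492 x past throat mm 69.2255142591154 lat mm -0.0701740263740376 z 0.05965058986225875
```

Request:
carry_out(steps=[[-1,0,-0.0005,0,0,0,0],[-1,0,0,0,0,0,0]])

```text
clock: 14.28
tcp_pos: [0.565, 0.1408, 0.0596]
orientation: [0.004, 0.984, -0.179, -0.001]
wrist_force: [-5.5, -19.0, 6.8]
finger_gap: 0.0539
```

```bash
python3 st.py
```

```text
clk 14.275 push 19.708551384377106 side 1.45198303830841 Fz 6.816902475757455 x past throat mm 69.25787758427178 lat mm -0.10345663929486881 z 0.05962754334614884
```

Request:
carry_out(steps=[[-1,0,0,0,0,0,0],[-1,0,0,0,0,0,0],[-1,0,0,0,0,0,0],[-1,0,0,0,0,0,0],[-1,0,0,0,0,0,0]])

```text
clock: 14.9
tcp_pos: [0.565, 0.1408, 0.0597]
orientation: [0.004, 0.984, -0.179, -0.001]
wrist_force: [-5.6, -18.6, 6.8]
finger_gap: 0.0536
```

```bash
python3 st.py
```

```text
clk 14.9 push 19.376298457391073 side 1.2261798013719698 Fz 6.776557086202178 x past throat mm 69.26128168656601 lat mm -0.0820271768803213 z 0.05966818908018823
```

Request:
carry_out(steps=[[-1,0,0.0005,0,0,0,0],[-1,0,0,0,0,0,0]])

```text
clock: 15.15
tcp_pos: [0.565, 0.1408, 0.0596]
orientation: [0.004, 0.984, -0.179, -0.001]
wrist_force: [-5.6, -17.4, 6.6]
finger_gap: 0.0538
```

```bash
python3 st.py
```

```text
clk 15.15 push 18.27719340896438 side 0.8711665477570936 Fz 6.606409386742408 x past throat mm 69.23254259810689 lat mm -0.0778243475678432 z 0.0596287824000501
```

Request:
carry_out(steps=[[-1,0,0,0,0,0,0],[-1,0,0,0,0,0,0],[-1,0,0,0,0,0,0],[-1,0,0,0,0,0,0],[-1,0,0,0,0,0,0]])

```text
clock: 15.78
tcp_pos: [0.565, 0.1408, 0.0596]
orientation: [0.004, 0.984, -0.179, -0.001]
wrist_force: [-5.4, -16.4, 6.0]
finger_gap: 0.0539
```

```bash
python3 st.py
```

```text
clk 15.775 push 17.26888226294522 side 0.6657462736474438 Fz 5.988187438593421 x past throat mm 69.22253931979624 lat mm -0.09542288594820494 z 0.05964072406834595
```

Request:
carry_out(steps=[[-1,0,0.001,0,0,0,0],[-1,0,0.0005,0,0,0,0],[-1,0,0,0,0,0,0]])

```text
clock: 16.15
tcp_pos: [0.5649, 0.1407, 0.0596]
orientation: [0.003, 0.984, -0.179, -0.001]
wrist_force: [-3.6, -13.0, 3.7]
finger_gap: 0.0538
```

```bash
python3 st.py
```

```text
clk 16.15 push 13.402882741085682 side 1.198370590435256 Fz 3.7486671458578273 x past throat mm 69.15164534235831 lat mm -0.08222308546399285 z 0.059599223370515354
```

Request:
carry_out(steps=[[-1,0,0.0008,0,0,0,0],[-1,0,0.0006,0,0,0,0],[-1,0,0,0,0,0,0]])

```text
clock: 16.52
tcp_pos: [0.5649, 0.1406, 0.0596]
orientation: [0.001, 0.984, -0.178, -0.0]
wrist_force: [-1.7, -6.9, 1.7]
finger_gap: 0.0539
```

```bash
python3 st.py
```

```text
clk 16.525 push 7.018290602636736 side 0.8194099431151347 Fz 1.7484464450492405 x past throat mm 69.0407504038557 lat mm -0.05763877288546618 z 0.05956521276687988
```

Request:
carry_out(steps=[[0.5,0,0,0,0,0,0],[0.5,0,0,0,0,0,0],[0.5,0,0,0,0,0,0],[1,0,0,0,0,0,0],[1,0,0,0,0,0,0],[1,0,0,0,0,0,0],[1,0,0,0,0,0,0]])

```text
clock: 17.4
tcp_pos: [0.5654, 0.1418, 0.06]
orientation: [-0.0, 0.984, -0.178, 0.0]
wrist_force: [-0.2, 0.1, 0.2]
finger_gap: 0.0853
```

Run:
```python
import st; from h import *
c=shot('wrist','wrist5')
```

```text
clk 17.4 push -0.0749811921519627 side -0.21864484049118046 Fz 0.17547173822124065 x past throat mm 70.29579272145149 lat mm -0.03103667106534383 z 0.060026224959138945
```

View pics/wrist5.png

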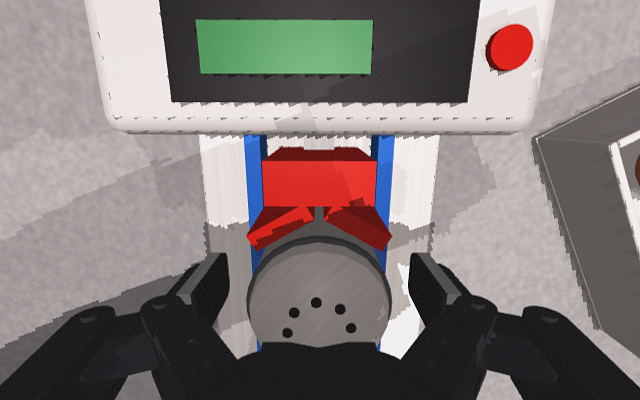

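The shaker sits centred in the V (lid centre near column 319) and both fingers are clear. I'll retract straight up and check.

Request:
carry_out(steps=[[1,0,0,-0.01,0,0,0],[1,0,0,-0.02,0,0,0],[1,0,0,-0.03,0,0,0],[1,0,0,-0.04,0,0,0],[1,0,0.02,-0.04,0,0,0],[1,0,0.04,-0.02,0,0,0],[1,0,0.04,0,0,0,0],[1,0,0.03,0,0,0,0],[1,0,0,0,0,0,0]])

```text
clock: 18.58
tcp_pos: [0.5194, 0.0185, 0.221]
orientation: [0.0, 0.984, -0.18, 0.001]
wrist_force: [0.6, 1.1, -0.2]
finger_gap: 0.0855
```

Run:
```python
import st; from h import *
a=shot('scene','scene6')['color'];b=shot('wrist','wrist6');print('expect lid centre',proj(b,[*(np.array([.5408,.0759])+.0688*np.array([.3502,.9367])),.095]))
cv2.imwrite('pics/fin.png',np.hstack([cv2.resize(a[130:330,330:570],(400,333)),cv2.resize(b['color'],(400,333))])[:,:,::-1])
```

```text
clk 18.575 push -1.2673285031825994 side 0.13287131933369128 Fz -0.203404563380091 x past throat mm -61.30153506326668 lat mm 0.040820186701415184 z 0.22102437540317663
expect lid centre [317.6533938   34.81642758]
```

View pics/fin.png

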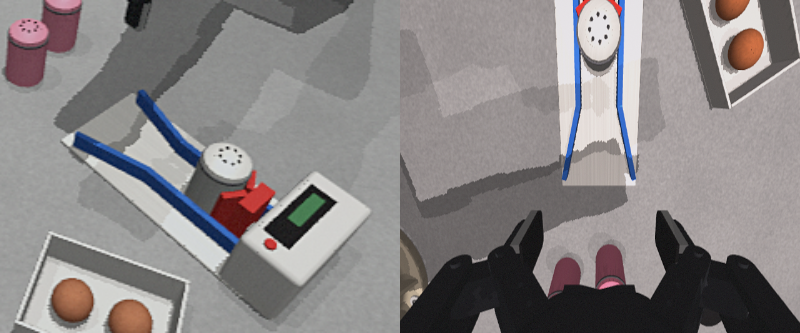

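The final pictures show the shaker upright and seated. Its lid is at wrist pixel (318,35), against an expected (318,35), and the robot is clear of it.

```bash
python3 -c "
from workcell import env; print(env.hand_in())"
```

```text
the job is handed in; nothing more can be done
None
```

The steel flour shaker is standing upright, centred and seated in the red cradle, with the cradle pushed home against its stop. I handed the job in at about 18.6 s of the 69 s allowed.

- **Placing and sliding:** I set the shaker down on the plate in the wide mouth. I kept hold of it and slid it along the plate through the throat into the cradle.
- **Finding the stop:** shaker and cradle moved together at about 6.5–8.5 N. The force then climbed while the position stayed put, with the shaker's centre about 69 mm past the throat, inside the expected 46–74 mm.
- **Final press:** I read about 19.5 N at the wrist for roughly 0.6 s, then eased to 18.3–17.3 N for another 0.6 s. Part of the wrist reading is friction on the plate, so the cradle itself felt somewhat less. The highest force I read was 19.7 N, but I only sampled it at the ends of moves.
- **Letting go:** I backed off to about 7 N before opening the fingers.

**Last checks:** the lid was within about 1 pixel of where a seated shaker should appear, and the wrist force was near zero after release. I never commanded the arm near the jar, cup or tub. The final crops show the tub and two pink shakers; I did not look again at the jar and cup.

One oddity: the finger gap read 54 mm on the 56 mm shaker. It stayed constant, so I took it as a sensor offset.

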